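# Clamp a saddle block onto a lamp tube and hold the cam

### The job

Drape the notched wooden saddle block over the black lamp tube in the clamping jig, lowering it on (not dropping it) so that it sits astride the tube, upright and centred in front of the rubber pad, and let go of it. Then swing the cam lever round to its highest lift, where the lever lies parallel to the tube and the pad squeezes the block hardest, and finish while still holding the lever there with the gripper, because its spring throws it open when let go; a workmate will drive the screw. Leave the glue bottle, the tape measure and the offcuts where they are.

Things in the scene. Friction and masses are not known exactly. Their poses are not given: they have to be found in the camera images.
- saddle: the loose saddle block of plain beech, about 160 g: an upside-down U, 59 mm wide (x), 46 mm long (y, the way the slot runs), 96 mm tall (z, up). Solid top 28 mm high; below it two legs 15 mm thick, 68 mm long, with a slot 29 mm wide between them, open below and at both ends, its mouth bevelled 6 mm wide, 12 mm high. It starts standing on its legs on the bench. Origin: centre of its underside
- saddle_center (a point): centre of the saddle block, 48 mm below its top and above its underside; axes as the block's. Grasp it by the solid top, across the 46 mm length, with the fingers no more than 26 mm below its top: once it is astride the tube they would meet the tube
- jig: the clamping jig, fixed on the bench: plywood base 205 x 260 x 18 mm; a level black steel tube, 25 mm diameter, centre line 85 mm above the bench, in two wooden posts (109 mm tall, 30 mm thick, at y = -100 and +100 mm); cam clamp on its -x side, up to 130 mm high at the pivot nut. Origin on the bench under the tube's middle; y along the tube, x level, pointing from the cam to the tube, z up
- tube_top (a point): top of the tube, midway between the posts and right in front of the pad, 97.5 mm above the bench; axes as the jig's. With the saddle seated here its centre is 77.5 mm above the bench, its slot along the tube, its top 125.5 mm high
- pad: rubber-faced push pad of the clamp, 42 mm wide, 27 mm high, level with the tube's centre line. In the jig's frame its face is at x = -40 mm with the lever open and moves up to 17 mm towards the tube as the cam lifts, to squeeze the near leg of the saddle against the tube; the rubber gives about 1 mm per 10 N. Origin: the jig's origin, shifted in x by the pad's travel
- cam_pivot (a point): upright pivot of the eccentric cam (wooden disc, 68 mm diameter) at the lever's height, 101 mm above the bench, at x = -98 mm, y = 0 in the jig's frame; axes as the jig's. The riser below it is 70 mm high, the keeper strap over the push block 107 mm
- lever_grip (a point): middle of the round black grip (22 mm diameter, 76 to 164 mm from the pivot) of the cam lever, on its axis, 120 mm from the pivot, 101 mm above the bench, over 80 mm free below. Its x points from the pivot to the free end. Open, the lever points towards the robot and to the robot's left; at full lift along the jig's -y, parallel to the tube
- lever (a joint): turn of the cam and lever in rad, 0 = fully open, growing counter-clockwise seen from above; highest lift at 2.0, beyond which the lift falls again, end stop at 2.35. A return spring always drives it back to 0: about 1 N at the grip when open, 3 to 4 N near full lift
- glue: glue bottle, 48 mm diameter, 130 mm tall, standing; not to be disturbed. Origin under its centre. It and the saddle may have swapped places
- tape: tape measure, 66 x 34 x 60 mm, on the robot's right; not to be disturbed. Origin under its centre
- offcuts: two wooden offcuts fixed on one another, 120 x 70 x 65 mm, on the robot's right; not to be disturbed. Origin under its centre
There are look-alikes about, which are no part of the job. What is shaped like the saddle but pink is not meant.

How it is judged:
By the outcome, as a careful person would: the job done as asked, in the order asked, and still so for the second after the job is handed in, while the arm keeps its last pose, push and grip.
It also fails if it takes over 58 s, if anything falls off the work surface, if the arm or the gripper's body presses on something with over 40 N, if the wrist force passes 120 N, or if a joint passes its speed limit or range.

### The arm

A 7-joint arm with a two-finger parallel gripper is mounted at the origin on the work surface. World frame = base frame: x ahead of the robot, y to its left, z up, the work surface at z = 0. Lengths are in mm, angles in rad, forces in N, time in s.
With the tool pointing down it reaches from about 400 to 875 mm from the base axis. Payload 4.4 kg.
Tool frame: the origin (TCP) lies on the centre line of the jaws, within the pads' length; the fingertips stand 25 mm ahead of it and the grasp point (between the pads) lies 6 mm ahead of it (ctrl.finger_overhang is the distance from the TCP to the fingertips, in mm); z points along the fingers, y is the line along which they close (so a half turn about z gives the same grasp; the last joint's range is limited). The gripper opens to 85 mm and grips with 20 to 120 N. Pads are 22 mm wide; open, the fingers measure 114 mm over their backs; the gripper's body (76 mm by 85 mm) begins 54 mm behind the grasp point. The pads swing forward as they close: fully open they stand 13 mm farther back than shut.
Start: joints at [-1.4, 0.628, 0.038, 1.517, -0.027, 0.996, -0.02], TCP at [152.46, 631.881, 219.713] pointing down, gripper open.
Joint ranges: [-3.06, 3.06], [-0.37, 2.12], [-1.25, 1.32], [0.18, 2.47], [-1.1, 4.24], [0.23, 1.98], [-2.94, 2.94]. Speed limits (rad/s): [2.57, 2.57, 3.14, 3.14, 3.14, 3.14, 3.14].

### API

Orientations are given as [roll, pitch, yaw] about the fixed x, y, z axes, in that order (R = Rz(yaw) Ry(pitch) Rx(roll)).
In Python, from cell import ctrl gives the robot as it stands. The module is installed in compiled form; this text tells all that it offers.
- The arm moves only by the tool play_rows, never from a script. Its argument "targets" is a list of rows, each a list of 5 numbers: the closure, from 0 (fully open) to 1 (shut), then the shift along the tool's x, y, z in cm, then the turn about the tool's z in degrees. In form: [[gripper, dx, dy, dz, spin], ...]. A call has 1 to 10 rows; each row is the pose to reach, as a shift and turn from the pose commanded when the call began, along the tool's axes at that moment; what a row does not reach only later rows make up. A row lasts 1/10 s, in which the tool goes at most 50 mm and 8.59 degrees, less where a joint would pass 70% of its speed; a pose out of reach is approached as far as the arm can. A call with a gripper value outside its range is refused whole. The fingers move at their own pace and stop on an object; the grip force is fixed at half the most. Time passes only in rows, so rows that repeat a pose let the fingers close. It gives the time, the measured TCP pose, the force, the opening and the grip force at its end, in the units of the state.
- ctrl.read_state(): the state, without advancing time (a new reading comes with each control period).
- ctrl.get_image(name): name is "scene" or "top"; returns (picture, depth): 480x640x3 uint8, red, green, blue; 480x640 float32, mm along the optical axis (not along the pixel's ray), 0 where there is no reading.
- ctrl.calibration(name): a dict with "vfov" (degrees; the focal length in pixels is half the picture's height over the tangent of half this angle, whatever the lens; pixels are square), "cx", "cy" (the principal point, pixels), "extrinsics" (4x4, takes a point from camera to world coordinates). Camera axes: x right, y down, z forward; pixel columns grow to the right and rows downward; lengths in mm; the calibration is good to about 2 mm. A picture is of the moment at which its call begins. calibration takes no time and is no camera call.
- ctrl.finish_job(): hands the job in; it is judged then, once.
Trained networks look in the newest picture that a camera, given by its name, has taken for a name from the list of things; names that differ only in an ending like _2 or _b are one class to them, and where a whole thing is asked for, a point or a joint stands for the part that bears it (a point fixed in the world has none). Each returns a list of dicts, best first, with "confidence" (0 to 1); they miss things now and then, are a little off and sometimes report something else, mostly with a low value. They report only what shows in the picture. A call takes as long as a camera call. They do not tell look-alikes from the thing itself.
- ctrl.search_frame(camera, name): "bbox" ([left, top, right, bottom] in pixels, round what is visible of it).
- ctrl.trace(camera, name): "pixels" (480x640 bool, what is visible of it) and "bbox" ([left, top, right, bottom] in pixels, round what is visible of it).
The state is a dict: "clock": time; "qpos": joint angles; "qd": joint speeds; "tau": joint torques, N m; "eef_pos": TCP position; "tool_rot": TCP orientation; "force": force on the tool from outside, world axes, zero at the start; "torque": the same for the moment, N m; "width": finger opening in mm; "gripper_force": force on a finger pad.
Only numpy, scipy, OpenCV 4.12 (cv2) and the standard library are available. Lean on these libraries where they do the work, as an engineer would, in place of code of your own. Each camera call takes 0.05 s, during which the arm holds its last target. There are 200 camera calls.

## Working session

There is one attempt and no reset: what is moved stays moved. The work goes in short steps, Python scripts to look and compute and a tool call to move; the robot and the scene stay as the last step left them, time stands still between calls to the robot, and variables do not carry over. Pictures are saved under pics/ and viewed, at most 10 in all, crops included, and the job is handed in when it is done.

Besides the shell and the picture viewer there is one more tool, called after "Emit:" as name([rows], argument=value, ...), one row to a line, values as JSON. play_rows: Moves the arm, as the interface text tells. Its arguments: {"type":"object","properties":{"targets":{"type":"array"}},"required":["targets"]}

```bash
mkdir -p pics; cat > h.py <<'E'
import numpy as np, cv2
from cell import ctrl
def snap(cam,fn=None):
    im,d=ctrl.get_image(cam)
    if fn: cv2.imwrite('pics/'+fn,im[:,:,::-1])
    return im,d
def world(cam,d):
    c=ctrl.calibration(cam); f=240/np.tan(np.radians(c['vfov'])/2)
    v,u=np.mgrid[0:480,0:640]
    P=np.stack([(u-c['cx'])/f*d,(v-c['cy'])/f*d,d,np.ones_like(d)],-1)@np.array(c['extrinsics']).T
    P=P[...,:3]; P[d<=0]=np.nan
    return P
E
python3 - <<'E'
from h import *
s=ctrl.read_state(); print({k:np.round(v,3) for k,v in s.items()}, ctrl.finger_overhang)
ims=[]
for cam in ['scene','top']:
    im,d=snap(cam,cam+'1.png'); P=world(cam,d); np.save(cam+'P.npy',P)
    print(cam,np.round(ctrl.calibration(cam)['extrinsics'],3).tolist())
    for n in ['saddle','jig','pad','lever_grip','glue','tape','offcuts']:
        for r in ctrl.trace(cam,n)[:3]:
            q=P[r['pixels']]; 
            print(n,round(r['confidence'],2),np.round(r['bbox']),np.nanmedian(q,0).round(),np.nanpercentile(q,2,axis=0).round(),np.nanpercentile(q,98,axis=0).round())
E
```

```text
{'clock': np.float64(0.0), 'qpos': array([-1.4  ,  0.629,  0.038,  1.518, -0.027,  0.996, -0.02 ]), 'qd': array([ 0.   ,  0.   ,  0.   ,  0.001,  0.001, -0.001,  0.001]), 'tau': array([ 2.0000e-03, -5.6342e+01,  1.2260e+00, -1.9344e+01,  1.1000e-02,
        1.1000e-02, -0.0000e+00]), 'eef_pos': array([152.317, 631.242, 218.792]), 'tool_rot': array([-3.14 ,  0.   ,  2.905]), 'force': array([1.197, 0.177, 0.143]), 'torque': array([-0.029, -0.024, -0.02 ]), 'gripper_force': np.float64(0.0), 'width': np.float64(85.374)} 25.0
scene [[-0.776, 0.401, -0.487, 1059.193], [0.631, 0.465, -0.621, 563.833], [-0.022, -0.789, -0.614, 694.133], [0.0, 0.0, 0.0, 1.0]]
saddle 0.9 [402. 312. 447. 371.] [608. 285.  75.] [552. 253.   1.] [622. 303.  99.]
saddle 0.65 [349. 345. 391. 410.] [731. 286.  83.] [698. 238.   3.] [753. 304.  98.]
jig 0.88 [243. 217. 382. 316.] [621. -28.  38.] [ 459. -191.    4.] [707.  60. 113.]
pad 0.63 [288. 234. 301. 249.] [620. -72.  93.] [614. -95.  78.] [625. -56. 101.]
lever_grip 0.83 [306. 214. 383. 243.] [542. -49. 105.] [ 436. -105.   80.] [586.  19. 129.]
glue 0.79 [48
[... 386 characters left out ...]
182. 151. 216. 176.] [718. 264.  94.] [691. 237.   6.] [749. 305. 103.]
saddle 0.3 [280. 167. 402. 288.] [594. -66.  22.] [ 466. -199.   10.] [698.  54. 114.]
jig 0.65 [283. 171. 397. 284.] [594. -65.  22.] [ 466. -198.   11.] [698.  54. 114.]
lever_grip 0.95 [295. 217. 351. 286.] [536. -55. 104.] [ 430. -106.   86.] [585.  19. 130.]
lever_grip 0.48 [184. 203. 210. 229.] [590. 274.  95.] [560. 255.   5.] [619. 302. 103.]
lever_grip 0.32 [465. 185. 502. 233.] [ 610. -436.   56.] [ 555. -481.    5.] [ 673. -405.   71.]
glue 0.91 [157. 271. 183. 289.] [433. 331.  88.] [411. 317.   9.] [456. 359. 133.]
offcuts 0.82 [464. 183. 501. 237.] [ 610. -437.   50.] [ 554. -484.    1.] [ 674. -405.   71.]
```

```bash
python3 - <<'E'
import cv2
a=cv2.imread('pics/scene1.png')[150:430,220:540]; b=cv2.imread('pics/top1.png')[130:310,140:420]
cv2.imwrite('pics/sc.png',cv2.resize(a,None,fx=2.1,fy=2.1)); cv2.imwrite('pics/tc.png',cv2.resize(b,None,fx=2.8,fy=2.8,interpolation=cv2.INTER_CUBIC))
E
```

```text
(no output)
```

View pics/sc.png

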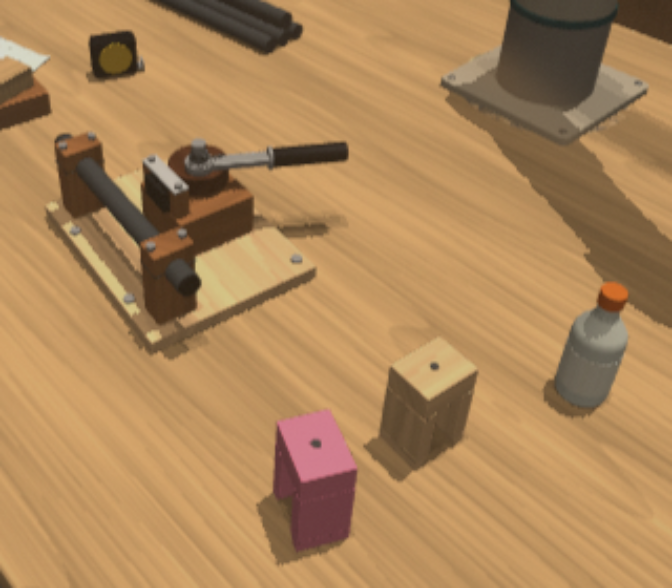

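View pics/tc.png

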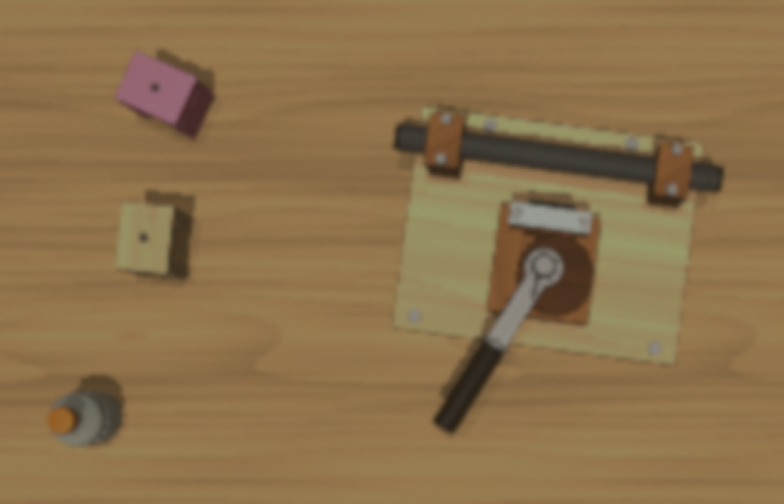

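The plain beech saddle is at (143,237) in the top crop, and the pink look-alike is above it at (158,88). The tube runs from (405,137) to (715,177), and the lever goes from its pivot at (543,265) to (445,425). Next I'll measure these precisely.

```bash
cat > meas.py <<'E'
from h import *
def rect(q): 
    (c,s,a)=cv2.minAreaRect(q[:,:2].astype(np.float32)); return np.round(c,1),np.round(s,1),round(a,1)
def jigfit(cam,P):
    F=P.reshape(-1,3); F=F[np.isfinite(F).all(1)]
    J=F[(F[:,0]>440)&(F[:,0]<730)&(F[:,1]>-230)&(F[:,1]<90)]
    posts=J[(J[:,2]>104)&(J[:,2]<116)&(J[:,0]>595)]
    out=[]
    for sgn in (1,-1):
        q=posts[(posts[:,1]>0)] if sgn>0 else posts[posts[:,1]<-120]
        if len(q)>5: out.append((len(q),rect(q),q[:,2].mean().round(1)))
    print(cam,'posts',out)
    return J
E
python3 - <<'E'
from meas import *
for cam in ['scene','top']:
    P=np.load(cam+'P.npy'); J=jigfit(cam,P)
    b=J[(J[:,2]>12)&(J[:,2]<24)]; print('base',rect(b),b[:,2].mean())
    t=J[(J[:,2]>92)&(J[:,2]<102)&(J[:,0]>622)&(J[:,1]<5)&(J[:,1]>-125)]
    k=t[:,2]>np.percentile(t[:,2],40); t=t[k]; p=np.polyfit(t[:,1],t[:,0],1); print('tube n',len(t),'slope',p[0].round(4),'x at y=-60',np.polyval(p,-60).round(1),'yaw',-np.degrees(np.arctan(p[0])).round(2),'zmax',t[:,2].max().round(1))
    F=P.reshape(-1,3); F=F[np.isfinite(F).all(1)]
    S=F[(abs(F[:,0]-588)<45)&(abs(F[:,1]-278)<40)&(F[:,2]>88)&(F[:,2]<110)]; print('saddle',len(S),rect(S),S[:,2].mean().round(1))
    L=J[(J[:,2]>88)&(J[:,2]<125)&(J[:,0]<515)]; 
    if len(L): print('lever',L.mean(0).round(1),np.round(cv2.fitLine(L[:,:2].astype(np.float32),2,0,.01,.01).ravel(),3),L.max(0).round(),L.min(0).round())
    n=J[(J[:,2]>122)]; print('nut',n.mean(0).round(1),len(n))
E
```

```text
scene posts [(261, (array([674.7,  17. ]), array([32.6, 45.8]), 82.4), np.float64(109.6)), (179, (array([ 648.5, -181.1]), array([33.1, 45.8]), 83.7), np.float64(109.6))]
base (array([599.2, -72.9]), array([263.8, 206.9]), 82.6) 18.805944557764548
tube n 200 slope 0.1382 x at y=-60 663.5 yaw -7.87 zmax 101.7
saddle 788 (array([590.9, 278. ]), array([47.3, 61.2]), 84.9) 96.2
lever [477.5  -8.4 106.9] [  0.817  -0.576 477.494  -8.426] [514.  21. 116.] [440. -50.  93.]
nut [566.2 -67.7 128.9] 43
top posts [(220, (array([675.1,  27.1]), array([47. , 46.3]), 83.1), np.float64(109.5)), (219, (array([ 645.7, -191.7]), array([55.3, 46.2]), 82.1), np.float64(109.5))]
base (array([599.6, -76.8]), array([270.6, 208.1]), 82.1) 18.084223935174037
tube n 233 slope 0.1361 x at y=-60 663.0 yaw -7.75 zmax 102.0
saddle 470 (array([590.6, 280.1]), array([47.8, 59.3]), 84.4) 96.4
lever [477.3 -12.8 108.7] [  0.828  -0.561 477.281 -12.802] [514.  21. 118.] [442. -46.  94.]
nut [563.9 -67.5 129.8] 41
```

```bash
cat >> h.py <<'E'
def go(xyz,yaxis):
    """shift (cm, tool axes) and spin (deg) to put TCP at xyz with tool y at world angle yaxis (deg)"""
    s=ctrl.read_state(); y=s['tool_rot'][2]; d=np.array(xyz)-s['eef_pos']
    c,n=np.cos(y),np.sin(y); cur=np.degrees(y)-90
    sp=-((yaxis-cur+90)%180-90)
    print('t',s['clock'].round(2),'at',s['eef_pos'].round(1),'rpy',np.degrees(s['tool_rot']).round(2),'F',s['force'].round(1),'w',s['width'].round(1),'gf',s['gripper_force'].round(1))
    print('shift',np.round([(d[0]*c+d[1]*n)/10,(d[0]*n-d[1]*c)/10,-d[2]/10,sp],3))
E
python3 -c "
from h import *
go((590.8,279,170),84.7)"
```

```text
Traceback (most recent call last):
  File "h.py", line 18, in go
    print('t',s['clock'].round(2),'at',s['eef_pos'].round(1),'rpy',np.degrees(s['tool_rot']).round(2),'F',s['force'].round(1),'w',s['width'].round(1),'gf',s['gripper_force'].round(1))
              ^^^^^^^^^^^^^^^^
AttributeError: 'float' object has no attribute 'round'
```

```bash
sed -i "s/s\['clock'\].round(2)/round(float(s['clock']),2)/; s/s\['width'\].round(1)/round(float(s['width']),1)/; s/s\['gripper_force'\].round(1)/round(float(s['gripper_force']),1)/; s/s\['eef_pos'\].round/np.array(s['eef_pos']).round/; s/s\['force'\].round/np.array(s['force']).round/; s/np.array(xyz)-s/np.array(xyz)-np.array(s/; s/np.array(s\['eef_pos'\]$/&)/" h.py; sed -n 15,25p h.py; python3 -c "
from h import *
go((590.8,279,170),84.7)"
```

```text
s=ctrl.read_state(); y=s['tool_rot'][2]; d=np.array(xyz)-np.array(s['eef_pos'])
    c,n=np.cos(y),np.sin(y); cur=np.degrees(y)-90
    sp=-((yaxis-cur+90)%180-90)
    print('t',round(float(s['clock']),2),'at',np.array(s['eef_pos']).round(1),'rpy',np.degrees(s['tool_rot']).round(2),'F',np.array(s['force']).round(1),'w',round(float(s['width']),1),'gf',round(float(s['gripper_force']),1))
    print('shift',np.round([(d[0]*c+d[1]*n)/10,(d[0]*n-d[1]*c)/10,-d[2]/10,sp],3))
t 0.8 at [152.5 631.9 219.7] rpy [180.    -0.   166.43] F [0.  0.3 0.3] w 85.6 gf 0.0
shift [-50.889 -24.019   4.974  -8.267]
```

Emit:
play_rows([
  [0,-4,-1.9,0,-1],
  [0,-8,-3.8,0,-2],
  [0,-12,-5.7,0,-3],
  [0,-16,-7.5,0,-4],
  [0,-20,-9.4,0,-5],
  [0,-24,-11.3,0,-6],
  [0,-28,-13.2,0,-7],
  [0,-32,-15.1,0,-8],
  [0,-36,-17,1,-8.3],
  [0,-40,-18.9,2,-8.3],
])

```text
clock: 1.8
eef_pos: [498.5, 353.3, 200.0]
tool_rot: [3.141, 0.001, 3.05]
force: [0.8, 1.7, -0.8]
width: 85.0
gripper_force: 0.0
```

```bash
python3 -c "
from h import *
go((590.8,279,150),84.7)"
```

```text
t 1.8 at [498.5 353.3 200. ] rpy [1.7994e+02 5.0000e-02 1.7474e+02] F [ 0.8  1.7 -0.8] w 85.0 gf 0.0
shift [-9.871 -6.553  4.998  0.041]
```

Emit:
play_rows([
  [0,-3,-2,1,0],
  [0,-6,-4,2.5,0],
  [0,-8.5,-5.6,4,0],
  [0,-9.9,-6.55,5,0],
  [0,-9.9,-6.55,5,0],
  [0,-9.9,-6.55,5,0],
])

```text
clock: 2.4
eef_pos: [588.4, 281.4, 149.8]
tool_rot: [3.141, -0.001, 3.051]
force: [0.1, 0.6, 0.9]
width: 85.4
gripper_force: 0.0
```

```bash
python3 - <<'E'
from meas import *
go((590.8,279,98.5),84.7)
im,d=snap('scene','s2.png'); P=world('scene',d).reshape(-1,3);P=P[np.isfinite(P).all(1)]
S=P[(abs(P[:,0]-588)<45)&(abs(P[:,1]-278)<35)&(P[:,2]>88)&(P[:,2]<100)]; print('saddle',len(S),rect(S))
cv2.imwrite('pics/s2c.png',cv2.resize(im[220:420,340:500,::-1],None,fx=3,fy=3))
E
```

```text
t 2.4 at [588.4 281.4 149.8] rpy [ 1.7994e+02 -8.0000e-02  1.7478e+02] F [0.1 0.6 0.9] w 85.4 gf 0.0
shift [-0.257 -0.221  5.128  0.082]
saddle 783 (array([590.8, 277.8]), array([47.9, 61.2]), 85.7)
```

View pics/s2c.png

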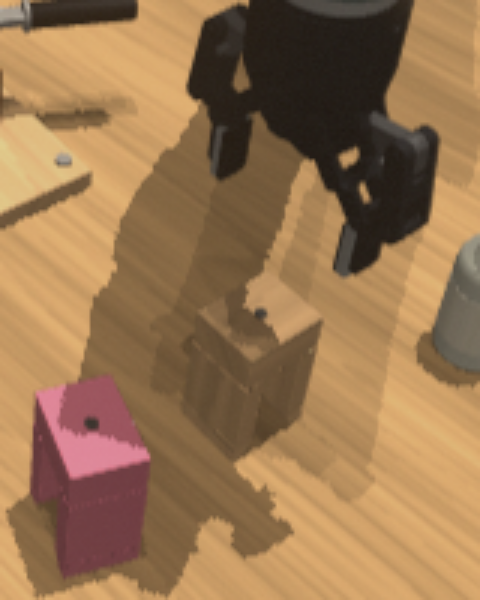

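The open fingers straddle the block along its slot direction, and the slot shows on the right (+y) face at about (275,420). The pink block is well clear of the gripper.

Emit:
play_rows([
  [0,-0.2,-0.2,1.5,0],
  [0,-0.2,-0.2,3,0],
  [0,-0.2,-0.2,4.2,0],
  [0,-0.2,-0.2,5.1,0],
  [0,-0.2,-0.2,5.1,0],
  [0,-0.2,-0.2,5.1,0],
])

```text
clock: 3.05
eef_pos: [591.3, 277.9, 98.4]
tool_rot: [-3.141, -0.0, 3.05]
force: [-0.4, -0.5, -0.2]
width: 85.3
gripper_force: 0.0
```

```bash
python3 -c "
from h import *
go((590.8,279,98.5),84.7)"
```

```text
t 3.05 at [591.3 277.9  98.4] rpy [-1.7999e+02 -2.0000e-02  1.7473e+02] F [-0.4 -0.5 -0.2] w 85.3 gf 0.0
shift [ 0.057  0.108 -0.011  0.035]
```

Emit:
play_rows([
  [0.3,0,0.1,0,0],
  [0.6,0,0.1,0,0],
  [1,0,0.1,0,0],
  [1,0,0.1,0,0],
  [1,0,0.1,0,0],
  [1,0,0.1,0,0],
  [1,0,0.1,0,0],
  [1,0,0.1,0,0],
])

```text
clock: 3.85
eef_pos: [591.4, 278.8, 98.7]
tool_rot: [-3.142, -0.0, 3.05]
force: [-0.1, 0.0, -0.2]
width: -0.2
gripper_force: 0.0
```

```bash
python3 - <<'E'
from meas import *
go((590.8,279,98.5),84.7)
im,d=snap('scene','s3.png')
cv2.imwrite('pics/s3c.png',cv2.resize(im[220:420,340:500,::-1],None,fx=3,fy=3))
E
```

```text
t 3.85 at [591.4 278.8  98.7] rpy [-1.8000e+02 -1.0000e-02  1.7473e+02] F [-0.1  0.  -0.2] w -0.2 gf 0.0
shift [0.061 0.014 0.019 0.031]
```

View pics/s3c.png

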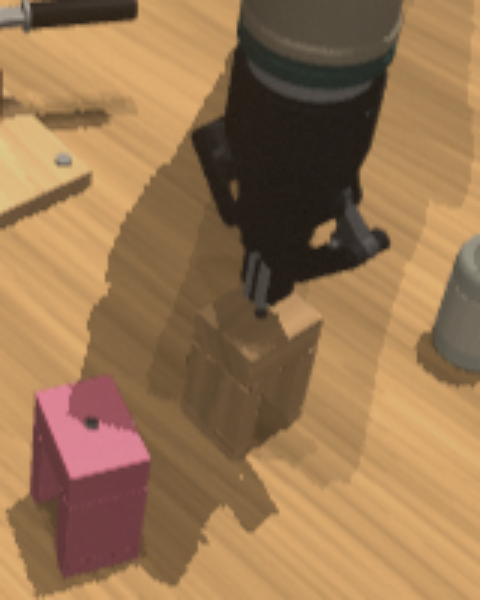

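The fingers closed on nothing, just above the block's top near its dot at (260,300), and the block hasn't moved. I'll measure the real fingertip height from depth.

```bash
python3 - <<'E'
from meas import *
im,d=snap('scene'); P=world('scene',d)
v0,u0=220,340
for v in range(295,330,2):
    print(v,[(tuple(P[v,u].round().astype(int)) , int(im[v,u].sum())) for u in range(421,431,3)])
F=P.reshape(-1,3);C=im.reshape(-1,3).sum(1);k=np.isfinite(F).all(1);F=F[k];C=C[k]
b=F[(C<180)&(abs(F[:,0]-591)<25)&(abs(F[:,1]-279)<25)&(F[:,2]>85)]
print(len(b),np.percentile(b[:,2],[0,1,3,5,10,50]).round(1))
S=F[(abs(F[:,0]-588)<45)&(abs(F[:,1]-278)<35)&(F[:,2]>92)&(F[:,2]<99)]; print('saddle',len(S),rect(S),np.median(S[:,2]))
E
```

```text
295 [((np.int64(600), np.int64(263), np.int64(164)), 91), ((np.int64(601), np.int64(269), np.int64(169)), 89), ((np.int64(598), np.int64(273), np.int64(170)), 92), ((np.int64(606), np.int64(284), np.int64(184)), 90)]
297 [((np.int64(601), np.int64(264), np.int64(161)), 88), ((np.int64(601), np.int64(270), np.int64(165)), 87), ((np.int64(599), np.int64(274), np.int64(167)), 86), ((np.int64(609), np.int64(286), np.int64(182)), 84)]
299 [((np.int64(601), np.int64(265), np.int64(157)), 85), ((np.int64(601), np.int64(271), np.int64(161)), 84), ((np.int64(599), np.int64(275), np.int64(162)), 86), ((np.int64(607), np.int64(285), np.int64(176)), 82)]
301 [((np.int64(601), np.int64(266), np.int64(152)), 100), ((np.int64(601), np.int64(271), np.int64(157)), 91), ((np.int64(597), np.int64(274), np.int64(156)), 85), ((np.int64(603), np.int64(284), np.int64(167)), 88)]
303 [((np.int64(478), np.int64(187), np.int64(1)), 182), ((np.int64(600), np.int64(271), np.int64(151)), 92), ((np.int64(596), np.int64(275), np.int64(151)), 92), ((np.int64(602), np.int64(284), np.int64(162)), 89)]
305 [((np.int64
[... 2250 characters left out ...]
, np.int64(277), np.int64(98)), 226), ((np.int64(592), np.int64(280), np.int64(97)), 127), ((np.int64(587), np.int64(283), np.int64(96)), 223)]
327 [((np.int64(603), np.int64(276), np.int64(97)), 235), ((np.int64(600), np.int64(280), np.int64(97)), 226), ((np.int64(596), np.int64(283), np.int64(97)), 226), ((np.int64(591), np.int64(286), np.int64(96)), 229)]
329 [((np.int64(607), np.int64(280), np.int64(97)), 228), ((np.int64(604), np.int64(283), np.int64(98)), 225), ((np.int64(599), np.int64(286), np.int64(98)), 232), ((np.int64(594), np.int64(289), np.int64(96)), 233)]
1005 [ 96.   98.5 123.1 126.3 136.8 186.7]
saddle 600 (array([590.7, 278.4]), array([46.1, 60.8]), 84.8) 96.75441756382429
```

With the fingers shut, the tips are at z≈115 when the state reads 98.7. The real tips are therefore about 40 mm higher than the stated overhang implies, while xy agrees. I'll go by the camera: open, go 43 mm lower and check again.

Emit:
play_rows([
  [0,0,0,0,0],
  [0,0,0,0,0],
  [0,0,0,0,0],
  [0,0,0,0,0],
  [0,0,0,1,0],
  [0,0,0,2,0],
  [0,0,0,3,0],
  [0,0,0,3,0],
  [0,0,0,3,0],
])

```text
clock: 4.85
eef_pos: [591.1, 278.7, 68.0]
tool_rot: [-3.141, -0.001, 3.05]
force: [0.2, -0.3, 0.9]
width: 85.2
gripper_force: 0.0
```

```bash
python3 - <<'E'
from meas import *
go((590.8,278.6,55.5),84.7)
im,d=snap('scene'); P=world('scene',d)
F=P.reshape(-1,3);C=im.reshape(-1,3).sum(1);k=np.isfinite(F).all(1);F=F[k];C=C[k]
for y0 in (238,320):
  b=F[(C<330)&(abs(F[:,0]-591)<18)&(abs(F[:,1]-y0)<14)&(F[:,2]>20)]
  print(y0,len(b),np.percentile(b[:,2],[0,1,3,5,10,50]).round(1))
cv2.imwrite('pics/s4c.png',cv2.resize(im[220:420,340:500,::-1],None,fx=3,fy=3))
E
```

```text
t 4.85 at [591.1 278.7  68. ] rpy [-1.7997e+02 -6.0000e-02  1.7473e+02] F [ 0.2 -0.3  0.9] w 85.2 gf 0.0
shift [ 0.027 -0.01   1.247  0.031]
238 532 [ 93.8  95.1  98.3 101.  107.9 169.8]
320 2423 [ 93.9 105.  114.9 124.1 146.4 294.1]
```

View pics/s4c.png

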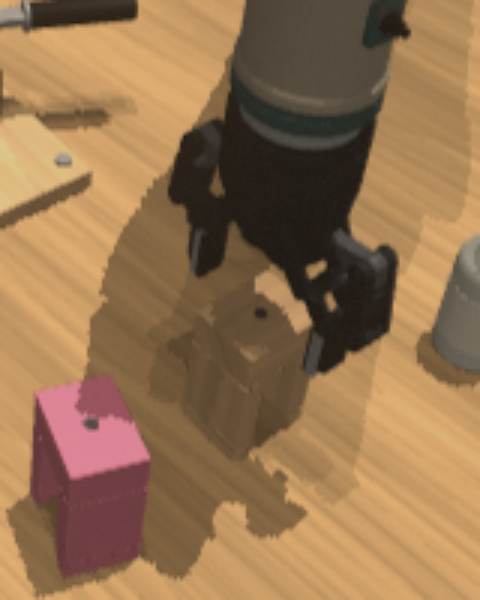

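The open tips are at z≈94 for a reading of 68, so the offset holds. They are only just level with the block's top, so I'll go 12 mm further and grip.

Emit:
play_rows([
  [0,0,0,0.7,0],
  [0,0,0,1.3,0],
  [0,0,0,1.3,0],
  [0.5,0,0,1.3,0],
  [1,0,0,1.3,0],
  [1,0,0,1.3,0],
  [1,0,0,1.3,0],
  [1,0,0,1.3,0],
  [1,0,0,1.3,0],
  [1,0,0,1.3,0],
])

```text
clock: 5.9
eef_pos: [591.9, 279.1, 56.2]
tool_rot: [3.141, 0.001, 3.05]
force: [-0.2, 0.7, 4.3]
width: 45.1
gripper_force: 62.5
```

Emit:
play_rows([
  [1,0,0,-1,0],
  [1,0,0,-3,0],
  [1,0,0,-6,0],
  [1,0,0,-9,0],
  [1,0,0,-12,0],
  [1,0,0,-14.5,0],
  [1,0,0,-15.5,0],
  [1,0,0,-15.5,0],
])

```text
clock: 6.7
eef_pos: [591.9, 279.0, 211.9]
tool_rot: [3.141, 0.002, 3.05]
force: [-0.7, -0.4, -2.0]
width: 45.2
gripper_force: 61.8
```

```bash
python3 - <<'E'
from meas import *
go((661.6,-82,212),82.4)
im,d=snap('scene','s5.png'); P=world('scene',d)
for r in ctrl.trace('scene','saddle')[:3]:
  q=P[r['pixels']]; q=q[np.isfinite(q).all(1)]; print(r['confidence'],r['bbox'],np.median(q,0).round(),np.percentile(q,[1,99],axis=0).round())
E
```

```text
t 6.7 at [591.9 279.  211.9] rpy [1.7994e+02 1.0000e-01 1.7472e+02] F [-0.7 -0.4 -2. ] w 45.2 gf 61.8
shift [-1.0262e+01 -3.5302e+01 -9.0000e-03  2.3240e+00]
0.97 [349.0, 343.6, 388.9, 411.1] [731. 286.  84.] [[695. 236.   2.]
 [754. 305.  99.]]
0.57 [409.8, 244.2, 457.5, 315.8] [617. 283. 216.] [[564. 253. 157.]
 [623. 303. 254.]]
```

Emit:
play_rows([
  [1,-0.8,-2.5,0,0.3],
  [1,-2,-6.5,0,0.8],
  [1,-3.2,-10.5,0,1.2],
  [1,-4.4,-14.5,0,1.6],
  [1,-5.5,-18.5,0,2],
  [1,-6.7,-22.5,0,2.3],
  [1,-7.8,-26.5,0,2.3],
  [1,-9,-30.5,0,2.3],
  [1,-10,-34,0,2.3],
  [1,-10.35,-35.3,0,2.3],
])

```text
clock: 7.8
eef_pos: [660.8, -88.7, 208.4]
tool_rot: [-3.138, -0.003, 3.003]
force: [-0.2, -1.4, -1.8]
width: 44.9
gripper_force: 61.9
```

Emit:
play_rows([
  [1,0,0,1,0],
  [1,0,0,2,0],
  [1,0,0,3,0],
  [1,0,0,3.5,0],
  [1,0,0,3.5,0],
  [1,0,0,3.5,0],
])

```text
clock: 8.4
eef_pos: [662.2, -81.3, 175.7]
tool_rot: [3.141, 0.0, 3.011]
force: [-0.7, 0.2, -1.7]
width: 45.3
gripper_force: 61.9
```

```bash
python3 - <<'E'
from meas import *
go((662.7,-81.4,142),82.4)
for cam in ('scene','top'):
  im,d=snap(cam,cam+'6.png'); P=world(cam,d); jigfit(cam,P)
  F=P.reshape(-1,3);F=F[np.isfinite(F).all(1)]
  F=F[(abs(F[:,0]-662)<50)&(abs(F[:,1]+82)<45)&(F[:,2]>112)]
  if cam=='scene':
    cv2.imwrite('pics/s6c.png',cv2.resize(im[160:320,220:400,::-1],None,fx=3.3,fy=3.3,interpolation=cv2.INTER_CUBIC))
    S=F[F[:,2]<218]; print('zmin',np.percentile(S[:,2],[0,1,2]))
    # +x face and +y face of block, below fingers
    B=F[(F[:,2]>125)&(F[:,2]<175)]
    for (lo,hi) in ((125,140),(140,155),(155,170)):
      b=B[(B[:,2]>lo)&(B[:,2]<hi)]; print(lo,len(b),rect(b),b.min(0).round(1),b.max(0).round(1))
    g=np.radians(-7.6); X=np.array([np.cos(g),np.sin(g)]); Y=np.array([-np.sin(g),np.cos(g)])
    L=np.c_[(B[:,:2]-[661.6,-82])@X,(B[:,:2]-[661.6,-82])@Y,B[:,2]]
    fx=L[(L[:,0]>25)&(abs(L[:,1])<20)]; fy=L[(L[:,1]>18)&(abs(L[:,0])>16)&(abs(L[:,0])<28)]
    for n,q,i,j in(('+x',fx,0,1),('+y',fy,1,0)):
      A=np.c_[np.ones(len(q)),q[:,j],q[:,2]-150]; s=np.linalg.lstsq(A,q[:,i],rcond=None)[0]
      print(n,len(q),'median',np.median(q[:,i]).round(2),'slopes',s[1:].round(4))
E
```

```text
t 8.4 at [662.2 -81.3 175.7] rpy [179.99   0.   172.5 ] F [-0.7  0.2 -1.7] w 45.3 gf 61.9
shift [-0.05   0.     3.371  0.096]
scene posts [(259, (array([674.5,  16.8]), array([32.7, 46. ]), 83.2), np.float64(109.8)), (90, (array([ 657.2, -182.1]), array([31.8, 29.3]), 81.9), np.float64(109.9))]
zmin [112.21978148 122.58256867 123.84056498]
125 140 (array([661.6, -80.1]), array([47.7, 60.4]), 80.2) [ 634.7 -108.6  125.2] [694.1 -52.  139.8]
140 169 (array([661.8, -80.6]), array([49. , 60.2]), 82.8) [ 634.5 -108.2  140.1] [694.5 -53.2 155. ]
155 158 (array([662.4, -81.8]), array([49.4, 58.1]), 83.3) [ 636.1 -109.5  155.3] [693.3 -54.4 170. ]
+x 134 median 28.82 slopes [-0.0034  0.0015]
+y 197 median 21.96 slopes [-0.0029  0.0009]
top posts [(220, (array([673.9,  17.7]), array([31.5, 46.5]), 82.0), np.float64(109.8)), (214, (array([ 646.6, -187.3]), array([46. , 46.3]), 81.9), np.float64(109.7))]
```

View pics/s6c.png

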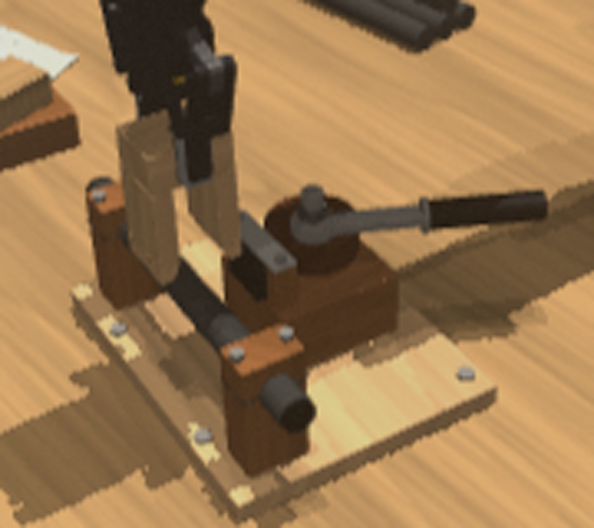

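The block hangs upright and square over the tube, with its legs at (150,270) and (225,250) straddling the tube at (190,295). It is within about 1 mm of centre. I'm lowering it in stages.

Emit:
play_rows([
  [1,0,0,1,0],
  [1,0,0.1,2,0],
  [1,0,0.1,3,0],
  [1,0,0.1,4,0],
  [1,0,0.1,4.6,0],
  [1,0,0.1,4.6,0],
])

```text
clock: 9.1
eef_pos: [661.3, -81.1, 128.1]
tool_rot: [-3.142, -0.003, 3.009]
force: [-0.6, -0.2, -1.7]
width: 45.1
gripper_force: 61.9
```

Emit:
play_rows([
  [1,0,0,1,0],
  [1,0,0,2,0],
  [1,0,0,3,0],
  [1,0,0,3.6,0],
  [1,0,0,3.6,0],
])

```text
clock: 9.6
eef_pos: [661.3, -81.1, 92.2]
tool_rot: [-3.142, -0.002, 3.009]
force: [0.1, 0.1, -1.8]
width: 45.3
gripper_force: 61.9
```

Emit:
play_rows([
  [1,0,0,0.2,0],
  [1,0,0,0.4,0],
  [1,0,0,0.55,0],
  [1,0,0,0.65,0],
  [1,0,0,0.65,0],
])

```text
clock: 10.1
eef_pos: [662.2, -81.2, 87.2]
tool_rot: [-3.142, -0.0, 3.009]
force: [-0.1, -0.2, -2.2]
width: 44.8
gripper_force: 61.9
```

Emit:
play_rows([
  [1,0,0,0.1,0],
  [1,0,0,0.15,0],
  [1,0,0,0.15,0],
])

```text
clock: 10.4
eef_pos: [662.2, -81.2, 85.7]
tool_rot: [3.142, -0.0, 3.009]
force: [-0.1, 0.1, -1.5]
width: 45.1
gripper_force: 62.0
```

Emit:
play_rows([
  [1,0,0,0.1,0],
  [1,0,0,0.15,0],
  [1,0,0,0.15,0],
])

```text
clock: 10.7
eef_pos: [662.3, -81.2, 85.6]
tool_rot: [3.142, 0.0, 3.009]
force: [-2.4, -0.6, 7.7]
width: 45.0
gripper_force: 63.1
```

Contact at the expected height, so the block is seated. Releasing and retreating upwards.

Emit:
play_rows([
  [0.5,0,0,0,0],
  [0,0,0,0,0],
  [0,0,0,0,0],
  [0,0,0,0,0],
  [0,0,0,-1,0],
  [0,0,0,-3,0],
  [0,0,0,-6,0],
  [0,0,0,-9,0],
  [0,0,0,-10,0],
  [0,0,0,-10,0],
])

```text
clock: 11.7
eef_pos: [663.5, -81.4, 186.4]
tool_rot: [3.141, 0.004, 3.009]
force: [-0.3, 0.2, -0.0]
width: 85.8
gripper_force: 0.0
```

```bash
cat > chk.py <<'E'
from meas import *
def chk(cam='scene'):
    im,d=snap(cam); P=world(cam,d)
    F=P.reshape(-1,3);F=F[np.isfinite(F).all(1)]
    g=np.radians(-7.6); X=np.array([np.cos(g),np.sin(g)]); Y=np.array([-np.sin(g),np.cos(g)])
    L=np.c_[(F[:,:2]-[661.6,-82])@X,(F[:,:2]-[661.6,-82])@Y,F[:,2]]
    L=L[(abs(L[:,0])<40)&(abs(L[:,1])<35)]
    T=L[(L[:,2]>119)&(L[:,2]<131)]; print(cam,'top',len(T),rect(T),np.median(T[:,2]).round(1))
    A=np.c_[np.ones(len(T)),T[:,:2]]; print('tilt slopes',np.linalg.lstsq(A,T[:,2],rcond=None)[0][1:].round(3))
    return im,P
E
python3 - <<'E'
from chk import *
go((662,-82,185),82.4)
im,P=chk()
F=P.reshape(-1,3);F=F[np.isfinite(F).all(1)]
J=F[(F[:,0]>430)&(F[:,0]<520)&(F[:,1]>-60)&(F[:,1]<40)&(F[:,2]>88)&(F[:,2]<125)]
print('lever',J.mean(0).round(1),np.round(cv2.fitLine(J[:,:2].astype(np.float32),2,0,.01,.01).ravel(),3),J.min(0).round(),J.max(0).round())
E
```

```text
t 11.7 at [663.5 -81.4 186.4] rpy [179.99   0.23 172.43] F [-0.3  0.2 -0. ] w 85.8 gf 0.0
shift [ 0.136 -0.082  0.135  0.026]
scene top 426 (array([0.7, 1. ]), array([58.8, 48.3]), 0.2) 126.1
tilt slopes [-0.009 -0.049]
lever [474.4  -6.7 106.8] [  0.823  -0.568 474.418  -6.729] [430. -51.  91.] [520.  27. 116.]
```

The block is seated upright, with its top at 126.1 mm and centred within 1 mm. Next is the lever; first I'll check that the last joint has enough range.

```bash
python3 - <<'E'
from chk import *
print(np.round(ctrl.read_state()['qpos'],3))
go((463.9,-3.6,190),57)
E
```

```text
[ 0.078  0.689  0.003  1.502 -0.002  0.95   1.521]
t 11.75 at [662.3 -81.2 184.5] rpy [1.7999e+02 4.0000e-02 1.7244e+02] F [-0.3 -0.5 -1.5] w 85.3 gf 0.0
shift [20.685  5.078 -0.55  25.435]
```

Emit:
play_rows([
  [0,2,0.5,0,8],
  [0,4.5,1.1,0,16],
  [0,7,1.7,0,24],
  [0,9.5,2.3,0,32],
  [0,12,2.9,0,40],
  [0,14.5,3.6,0,48],
  [0,17,4.2,0,56],
  [0,19,4.7,0,64],
  [0,20.3,5,0,72],
  [0,20.7,5.1,0,80],
])

```text
clock: 12.75
eef_pos: [460.6, -2.7, 182.8]
tool_rot: [-3.137, -0.0, 1.608]
force: [0.9, 0.2, -0.7]
width: 85.4
gripper_force: 0.0
```

Emit:
play_rows([
  [0,0,0,0,8],
  [0,0,0,0,16],
  [0,0,0,0,24],
  [0,0,0,0,32],
  [0,0,0,0,40],
  [0,0,0,0,48],
  [0,0,0,0,56],
  [0,0,0,0,64],
  [0,0,0,0,72],
  [0,0,0,0,80],
])

```text
clock: 13.75
eef_pos: [462.4, -3.5, 182.9]
tool_rot: [3.141, 0.003, 0.211]
force: [-0.3, -0.2, 0.3]
width: 85.5
gripper_force: 0.0
```

Emit:
play_rows([
  [0,0,0,0,8],
  [0,0,0,0,16],
  [0,0,0,0,24],
  [0,0,0,0,32],
  [0,0,0,0,40],
  [0,0,0,0,45.4],
  [0,0,0,0,45.4],
  [0,0,0,0,45.4],
])

```text
clock: 14.55
eef_pos: [463.0, -3.4, 183.4]
tool_rot: [3.14, 0.001, -0.573]
force: [0.9, -0.7, 0.3]
width: 85.1
gripper_force: 0.0
```

```bash
python3 - <<'E'
from chk import *
print(np.round(ctrl.read_state()['qpos'],3))
go((463.9,-3.6,66),57)
chk(); im,P=chk('top'); cv2.imwrite('pics/t7.png',cv2.resize(im[150:310,240:420,::-1],None,fx=3.3,fy=3.3,interpolation=cv2.INTER_CUBIC))
E
```

```text
[-0.726  0.643  1.055  2.077 -0.75   0.868 -1.373]
t 14.55 at [463.   -3.4 183.4] rpy [ 1.7989e+02  6.0000e-02 -3.2850e+01] F [ 0.9 -0.7  0.3] w 85.1 gf 0.0
shift [ 0.087 -0.038 11.737  0.155]
scene top 429 (array([0.2, 0.6]), array([58.9, 48.8]), 0.6) 126.0
tilt slopes [-0.013 -0.052]
top top 442 (array([-1. ,  1.7]), array([45.9, 59.1]), 89.9) 125.7
tilt slopes [-0.011 -0.   ]
```

View pics/t7.png

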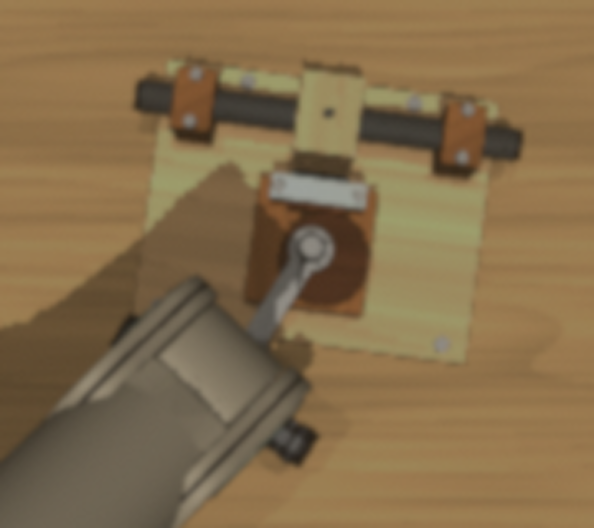

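The block sits astride the tube in front of the pad at (330,110). The lever arm goes from the pivot at (312,245) to under the gripper, in line with it. Descending onto the grip.

Emit:
play_rows([
  [0,0,0,2,0],
  [0,0,0,5,0],
  [0,0,0,8,0],
  [0,0,0,10,0],
  [0,0,0,11,0],
  [0,0,0,11.7,0],
  [0,0,0,11.7,0],
])

```text
clock: 15.35
eef_pos: [463.7, -3.5, 67.1]
tool_rot: [-3.141, 0.0, -0.575]
force: [0.6, 0.3, -1.1]
width: 85.4
gripper_force: 0.0
```

```bash
python3 - <<'E'
from chk import *
print(np.round(ctrl.read_state()['qpos'],3))
go((463.9,-3.6,66),57)
im,d=snap('scene'); cv2.imwrite('pics/s8.png',cv2.resize(im[130:290,280:440,::-1],None,fx=3.5,fy=3.5,interpolation=cv2.INTER_CUBIC))
E
```

```text
[-0.551  0.787  0.784  2.169 -1.029  0.624 -1.151]
t 15.35 at [463.7  -3.5  67.1] rpy [-1.7999e+02  2.0000e-02 -3.2970e+01] F [ 0.6  0.3 -1.1] w 85.4 gf 0.0
shift [0.02  0.002 0.11  0.033]
```

View pics/s8.png

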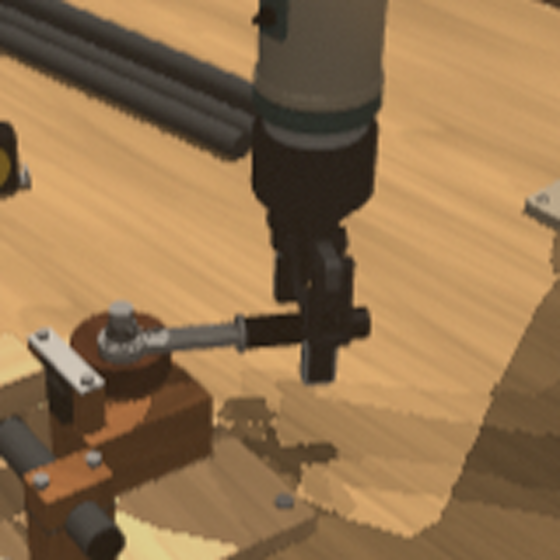

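The fingers straddle the black grip at about (320,325), with the tips below it. Closing.

Emit:
play_rows([
  [0.5,0,0,0,0],
  [1,0,0,0,0],
  [1,0,0,0,0],
  [1,0,0,0,0],
  [1,0,0,0,0],
  [1,0,0,0,0],
  [1,0,0,0,0],
  [1,0,0,0,0],
])

```text
clock: 16.2
eef_pos: [463.4, -4.0, 67.6]
tool_rot: [3.141, -0.0, -0.575]
force: [-1.8, -0.5, 5.3]
width: 20.6
gripper_force: 58.4
```

Emit:
play_rows([
  [1,0.02,0.63,0,-3],
  [1,0.07,1.25,0,-6],
  [1,0.15,1.88,0,-9],
  [1,0.26,2.49,0,-12],
  [1,0.41,3.11,0,-15],
  [1,0.59,3.71,0,-18],
  [1,0.8,4.3,0,-21],
  [1,1.04,4.88,0,-24],
  [1,1.31,5.45,0,-27],
  [1,1.61,6,0,-30],
])

```text
clock: 17.2
eef_pos: [444.8, -62.7, 67.6]
tool_rot: [-3.141, -0.001, -0.05]
force: [0.2, 0.2, 4.3]
width: 20.3
gripper_force: 58.4
```

```bash
cat > lev.py <<'E'
from h import *
s=ctrl.read_state(); print(np.round(s['qpos'],3))
e=np.array(s['eef_pos'])[:2]-[564.5,-69]; a=np.degrees(np.arctan2(e[1],e[0]))%360
y=np.degrees(s['tool_rot'][2])
print('r',np.hypot(*e).round(1),'ang',a.round(2),'tool-u yaw',round((y+180)%360,2),'F',np.round(s['force'],1),'T',np.round(s['torque'],2),s['width'])
E
python3 lev.py
```

```text
[-0.332  0.716  0.622  2.205 -0.921  0.502 -0.6  ]
r 119.9 ang 176.99 tool-u yaw 177.12 F [0.2 0.2 4.3] T [ 0.09  0.03 -0.16] 20.288324612600743
```

Tracking is clean with tiny forces. On to the next 30°.

Emit:
play_rows([
  [1,0.02,0.63,0,-3],
  [1,0.07,1.25,0,-6],
  [1,0.15,1.88,0,-9],
  [1,0.26,2.49,0,-12],
  [1,0.41,3.11,0,-15],
  [1,0.59,3.71,0,-18],
  [1,0.8,4.3,0,-21],
  [1,1.04,4.88,0,-24],
  [1,1.31,5.45,0,-27],
  [1,1.61,6,0,-30],
])

```text
clock: 18.2
eef_pos: [457.9, -123.5, 67.6]
tool_rot: [3.141, -0.001, 0.473]
force: [-0.7, 1.3, 3.8]
width: 20.3
gripper_force: 58.4
```

```bash
python3 lev.py
```

```text
[-0.122  0.699  0.493  2.137 -0.73   0.475 -0.158]
r 119.7 ang 207.07 tool-u yaw 207.1 F [-0.7  1.3  3.8] T [ 0.22 -0.03 -0.16] 20.268062062293627
```

Emit:
play_rows([
  [1,0.02,0.63,0,-3],
  [1,0.07,1.25,0,-6],
  [1,0.15,1.88,0,-9],
  [1,0.26,2.49,0,-12],
  [1,0.41,3.11,0,-15],
  [1,0.59,3.71,0,-18],
  [1,0.8,4.3,0,-21],
  [1,1.04,4.88,0,-24],
  [1,1.31,5.45,0,-27],
  [1,1.61,6,0,-30],
])

```text
clock: 19.2
eef_pos: [499.2, -169.4, 67.6]
tool_rot: [-3.141, -0.001, 0.996]
force: [-0.8, 1.5, 4.5]
width: 20.0
gripper_force: 58.5
```

```bash
python3 lev.py; python3 -c "
from chk import *
chk()"
```

```text
[ 0.025  0.721  0.384  1.994 -0.519  0.523  0.205]
r 119.8 ang 236.98 tool-u yaw 237.07 F [-0.8  1.5  4.5] T [ 0.22  0.09 -0.3 ] 20.014549975184252
scene top 429 (array([1.8, 0.1]), array([49.3, 59.9]), 90.0) 126.1
tilt slopes [-0.014 -0.05 ]
```

Emit:
play_rows([
  [1,0.02,0.63,0,-3],
  [1,0.07,1.25,0,-6],
  [1,0.15,1.88,0,-9],
  [1,0.26,2.49,0,-12],
  [1,0.41,3.11,0,-15],
  [1,0.59,3.71,0,-18],
  [1,0.8,4.3,0,-21],
  [1,1.04,4.88,0,-24],
  [1,1.16,5.15,0,-25.4],
  [1,1.16,5.15,0,-25.4],
])

```text
clock: 20.25
eef_pos: [549.0, -187.9, 67.7]
tool_rot: [3.141, -0.0, 1.438]
force: [-1.5, 0.4, 6.0]
width: 20.3
gripper_force: 59.0
```

```bash
python3 lev.py; python3 - <<'E'
from chk import *
chk(); im,P=chk('top'); cv2.imwrite('pics/t9.png',cv2.resize(im[150:310,240:420,::-1],None,fx=3.3,fy=3.3,interpolation=cv2.INTER_CUBIC))
E
```

```text
[ 0.101  0.755  0.288  1.847 -0.357  0.59   0.481]
r 119.9 ang 262.55 tool-u yaw 262.37 F [-1.5  0.4  6. ] T [ 0.08  0.15 -0.15] 20.3062712711399
scene top 426 (array([1.9, 0.2]), array([58.4, 48.5]), 0.2) 126.1
tilt slopes [-0.008 -0.041]
top top 441 (array([0.8, 2. ]), array([60. , 45.7]), 0.0) 125.6
tilt slopes [ 0.018 -0.003]
```

View pics/t9.png

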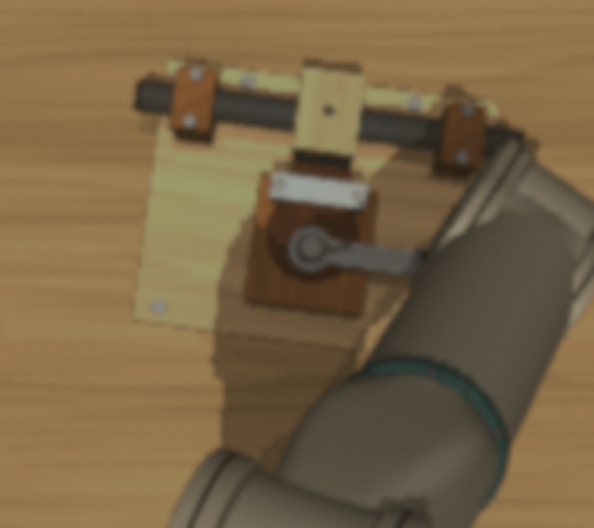

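The lever now lies parallel to the tube, running from (310,247) to (420,262), and the pad at (325,160) is pressed against the block, which is upright and centred. The gripper still holds the lever, so I'm handing in.

```bash
python3 -c "
from h import *
print(ctrl.finish_job())"
```

```text
the job is handed in; nothing more can be done
None
```

The saddle block sits upright and centred on the tube, within about 2 mm by the cameras; the gripper is holding the cam lever at full lift, parallel to the tube, and I handed the job in at about 20 s of the 58 s allowed.

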